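Rack the grinding heads in reverse order

ROBOT

A 7-joint arm with a two-finger parallel gripper is mounted at the origin on the work surface. World frame = base frame: x ahead of the robot, y to its left, z up, the work surface at z = 0. Lengths are in m, angles in rad, forces in N, time in s.
With the tool pointing down it reaches from about 0.4 to 0.9 m from the base axis. Payload 5.5 kg.
Tool frame: the origin (TCP) lies at the very end of the fingers, on their centre line; the grasp point (between the pads) lies 19 mm behind it; z points along the fingers, y is the line along which they close (so a half turn about z gives the same grasp; the last joint's range is limited). The gripper opens to 92 mm and grips with 3 to 60 N. Pads are 19 mm wide; open, the fingers measure 130 mm over their backs; the gripper's body (75 mm by 190 mm) begins 47 mm behind the grasp point.
Start: joints at [1.579, 0.501, -0.427, 1.55, 0.221, 1.138, -0.21], TCP at [0.164, -0.629, 0.227] pointing down, gripper open.
Joint ranges: [-2.88, 2.88], [-0.31, 2.03], [-1.54, 1.56], [0.2, 2.42], [-1.41, 4.55], [0.19, 2.02], [-2.57, 2.57]. Speed limits (rad/s): [2.57, 2.57, 3.14, 3.14, 3.14, 3.14, 3.14].

INTERFACE

Orientations are given as a unit quaternion [w, x, y, z].
In Python, from bench import env gives the robot as it stands.
- The arm moves only by the tool carry_out, never from a script. Its arguments are lists of equal length, an entry for each row: "grip": the opening, from 0 (shut) to 1 (fully open); "xyz": the shift along the tool's x, y, z in units of 30 mm (1.0 is 30 mm), a list of three; "twist": the turn about the tool's z in units of 5 degrees (1.0 is 5 degrees). In form: {"grip": [grip, ...], "xyz": [[tx, ty, tz], ...], "twist": [twist, ...]}. A call has 1 to 10 rows; each row shifts and turns the commanded pose from where the row before left it, along the tool's axes as they then stand; what a row does not reach is not made up. A row lasts 1/8 s, in which the tool goes at most 62.5 mm and 10.7 degrees, less where a joint would pass 70% of its speed; a pose out of reach is approached as far as the arm can. A call is refused whole if a number of a shift passes 1 or a number of a turn 1, either way. A call with a gripper value outside its range is refused whole. The fingers move at their own pace and stop on an object; "newtons" is the grip in N (left out, the last holds). Time passes only in rows, so rows that do not move let the fingers close. It gives the time, the measured TCP pose, the force, the opening and the grip force at its end, in the units of the state.
- env.sense(): the state, without advancing time (a new reading comes with each control period).
- env.camera(name): name is "scene" or "top" or "wrist"; returns (picture, depth): 480x640x3 uint8, red, green, blue; 480x640 float32, m along the optical axis (not along the pixel's ray), 0 where there is no reading.
- env.camera_params(name): a dict with "intrinsics" (3x3 intrinsics, pixels), "world_to_cam" (4x4, takes a point from world to camera coordinates); the wrist camera has in their place "hand_eye" (4x4, takes a point from camera to tool coordinates, whose origin is the TCP and whose axes are the flange's). Camera axes: x right, y down, z forward; pixel columns grow to the right and rows downward; lengths in m; the calibration is good to about 2 mm. The wrist camera is an equidistant fisheye: a pixel r from the principal point sees the ray r / f radians off the axis. A picture is of the moment at which its call begins: read the wrist's pose just before it. camera_params takes no time and is no camera call.
- env.sign_off(): hands the job in; it is judged then, once.
The state is a dict: "time": time; "qpos": joint angles; "joint_velocities": joint speeds; "joint_efforts": joint torques, N m; "eef_pos": TCP position; "eef_rot": TCP orientation; "force": force on the tool from outside, world axes, zero at the start; "torque": the same for the moment, N m; "width": finger opening in m; "finger_force": force on a finger pad.
Only numpy, scipy, OpenCV 4.12 (cv2) and the standard library are available. Lean on these libraries where they do the work, as an engineer would, in place of code of your own. Each camera call takes 0.05 s, during which the arm holds its last target. There are 200 camera calls.

TASK

Move the four grinding heads from the aluminium carrier into the grey steel rack beside it, one to a pocket, in reverse order counted from the knobs: the head nearest the carrier's knob goes into the pocket farthest from the rack's knob, the next into the next, and the head farthest from the carrier's knob ends nearest the rack's knob. The stones are brittle, so set each down gently and upright on the pocket floor without dropping or toppling it, and leave the bottle, the spanner and the tin where they are.

Things in the scene. Friction and masses are not known exactly. Their poses are not given: they have to be found in the camera images.
- cylinder_head: Loose grinding head, 130 g, with a slim tall cylindrical body, 32 mm in diameter and 44 mm tall (74 mm with shank). Its dull red-brown abrasive body stands on its flat underside; a bright steel shank, 14 mm in diameter and 30 mm tall, rises from the middle of its top, a thin brass washer at its foot: the place to grip. Origin: centre of the underside; z up along the shank.
- cone_head: Loose grinding head, 120 g, with a conical body, 48 mm in diameter at the foot, 20 mm at the top, 36 mm tall (66 mm with shank). Its dull red-brown abrasive body stands on its flat underside; a bright steel shank, 14 mm in diameter and 30 mm tall, rises from the middle of its top, a thin brass washer at its foot: the place to grip. Origin: centre of the underside; z up along the shank.
- wheel_head: Loose grinding head, 110 g, with a flat wheel-shaped body, 48 mm in diameter and 16 mm tall (46 mm with shank). Its dull red-brown abrasive body stands on its flat underside; a bright steel shank, 14 mm in diameter and 30 mm tall, rises from the middle of its top, a thin brass washer at its foot: the place to grip. Origin: centre of the underside; z up along the shank.
- square_head: Loose grinding head, 120 g, with a square body, 34 x 34 mm and 28 mm tall (58 mm with shank); it may stand at any yaw. Its dull red-brown abrasive body stands on its flat underside; a bright steel shank, 14 mm in diameter and 30 mm tall, rises from the middle of its top, a thin brass washer at its foot: the place to grip. Origin: centre of the underside; z up along the shank.
- cylinder_dish: Fixed grey square dish, 64 x 64 mm, 12 mm high, walls and floor 3 mm thick, standing on the carrier plate: the dish in which the cylinder head stands at the start, so it shows that head's place in the row. Origin: centre of its underside, 8 mm above the bench; sides along the carrier's x and y.
- cone_dish: Fixed grey square dish, 64 x 64 mm, 12 mm high, walls and floor 3 mm thick, standing on the carrier plate: the dish in which the cone head stands at the start, so it shows that head's place in the row. Origin: centre of its underside, 8 mm above the bench; sides along the carrier's x and y.
- wheel_dish: Fixed grey square dish, 64 x 64 mm, 12 mm high, walls and floor 3 mm thick, standing on the carrier plate: the dish in which the wheel head stands at the start, so it shows that head's place in the row. Origin: centre of its underside, 8 mm above the bench; sides along the carrier's x and y.
- square_dish: Fixed grey square dish, 64 x 64 mm, 12 mm high, walls and floor 3 mm thick, standing on the carrier plate: the dish in which the square head stands at the start, so it shows that head's place in the row. Origin: centre of its underside, 8 mm above the bench; sides along the carrier's x and y.
- carrier: Fixed bright aluminium carrier, a plate 76 x 276 mm, 8 mm thick, with the four dishes in a row on it, centres at y = -102, -34, 34 and 102 mm in its own frame (x = 0). A black ball knob on a short stem sticks out of its +y end (out to 168 mm from the middle). Origin: centre of its underside, on the bench; y along the row towards the knob, z up.
- rack: Fixed grey steel rack, 72 x 276 mm, 18 mm high, empty at the start: four open pockets in a row, each 64 x 64 mm inside, walls 4 mm, floor 5 mm above the bench, centres at y = -102, -34, 34 and 102 mm in its own frame (x = 0). A black ball knob sticks out of its +y end (to 168 mm from the middle). Origin: centre of its underside, on the bench; y along the row to the knob, z up.
Things that resemble listed ones, but are neither listed nor needed, are in the scene too. What is shaped like the cylinder_head but green or turquoise is not meant.

How it is judged:
At the end, for the whole second after the job is handed in: Each head stands still and upright (within 0.1 rad) on its pocket's floor (underside under 9 mm above the bench), within 22 mm of the pocket's centre along each side; counted from the rack's end without knob, its pocket has the number its dish has counted from the carrier's knob (x of cylinder_head in the frame of rack between -0.022 and 0.022 m and z of cylinder_head in the frame of rack between 0 and 0.009 m and angle between each of cylinder_head, cone_head, wheel_head, square_head's own z axis and vertical below 0.1 rad and linear speed of each of cylinder_head, cone_head, wheel_head, square_head below 0.02 m/s and ((y of cylinder_dish in the frame of carrier between -0.122 and -0.082 m and y of cylinder_head in the frame of rack between 0.08 and 0.124 m) or (y of cylinder_dish in the frame of carrier between -0.054 and -0.014 m and y of cylinder_head in the frame of rack between 0.012 and 0.056 m) or (y of cylinder_dish in the frame of carrier between 0.014 and 0.054 m and y of cylinder_head in the frame of rack between -0.056 and -0.012 m) or (y of cylinder_dish in the frame of carrier between 0.082 and 0.122 m and y of cylinder_head in the frame of rack between -0.124 and -0.08 m)) and x of cone_head in the frame of rack between -0.022 and 0.022 m and z of cone_head in the frame of rack between 0 and 0.009 m and ((y of cone_dish in the frame of carrier between -0.122 and -0.082 m and y of cone_head in the frame of rack between 0.08 and 0.124 m) or (y of cone_dish in the frame of carrier between -0.054 and -0.014 m and y of cone_head in the frame of rack between 0.012 and 0.056 m) or (y of cone_dish in the frame of carrier between 0.014 and 0.054 m and y of cone_head in the frame of rack between -0.056 and -0.012 m) or (y of cone_dish in the frame of carrier between 0.082 and 0.122 m and y of cone_head in the frame of rack between -0.124 and -0.08 m)) and x of wheel_head in the frame of rack between -0.022 and 0.022 m and z of wheel_head in the frame of rack between 0 and 0.009 m and ((y of wheel_dish in the frame of carrier between -0.122 and -0.082 m and y of wheel_head in the frame of rack between 0.08 and 0.124 m) or (y of wheel_dish in the frame of carrier between -0.054 and -0.014 m and y of wheel_head in the frame of rack between 0.012 and 0.056 m) or (y of wheel_dish in the frame of carrier between 0.014 and 0.054 m and y of wheel_head in the frame of rack between -0.056 and -0.012 m) or (y of wheel_dish in the frame of carrier between 0.082 and 0.122 m and y of wheel_head in the frame of rack between -0.124 and -0.08 m)) and x of square_head in the frame of rack between -0.022 and 0.022 m and z of square_head in the frame of rack between 0 and 0.009 m and ((y of square_dish in the frame of carrier between -0.122 and -0.082 m and y of square_head in the frame of rack between 0.08 and 0.124 m) or (y of square_dish in the frame of carrier between -0.054 and -0.014 m and y of square_head in the frame of rack between 0.012 and 0.056 m) or (y of square_dish in the frame of carrier between 0.014 and 0.054 m and y of square_head in the frame of rack between -0.056 and -0.012 m) or (y of square_dish in the frame of carrier between 0.082 and 0.122 m and y of square_head in the frame of rack between -0.124 and -0.08 m))); the robot touches nothing.
It fails at once if the bottle, the spanner or the tin is pushed more than 30 mm from its place (distance of any of oil_bottle, spanner, grease_tin from where it was at the start of the episode above 0.03 m).
It fails at once if a brittle head is dropped (falls free of the fingers faster than 0.55 m/s, a drop of about 15 mm) or topples (tilts more than 50 degrees) ((linear speed of cylinder_head above 0.55 m/s and contact force between cylinder_head and the fingers below 0.05 N) or (linear speed of cone_head above 0.55 m/s and contact force between cone_head and the fingers below 0.05 N) or (linear speed of wheel_head above 0.55 m/s and contact force between wheel_head and the fingers below 0.05 N) or (linear speed of square_head above 0.55 m/s and contact force between square_head and the fingers below 0.05 N) or angle between any of cylinder_head, cone_head, wheel_head, square_head's own z axis and vertical above 0.9 rad).
It fails at once if a head is rammed into the rack (contact force above 40 N) (contact force between any of cylinder_head, cone_head, wheel_head, square_head and rack above 40 N).
It also fails if it takes over 112 s, if anything falls off the work surface, if the arm or the gripper's body presses on something with over 40 N, if the wrist force passes 120 N, or if a joint passes its speed limit or range.

## Working session

There is one attempt and no reset: what is moved stays moved. The work goes in short steps, Python scripts to look and compute and a tool call to move; the robot and the scene stay as the last step left them, time stands still between calls to the robot, and variables do not carry over. Pictures are saved under pics/ and viewed, at most 14 in all, crops included, and the job is handed in when it is done.

Besides the shell and the picture viewer there is one more tool, called as name(argument=value, ...) on one line, values as JSON. carry_out: Moves the arm, as the interface text tells. Its arguments: {"type":"object","properties":{"grip":{"type":"array"},"xyz":{"type":"array"},"twist":{"type":"array"},"newtons":{"type":"number"}},"required":["grip","xyz","twist"]}

```bash
mkdir -p pics; python3 - <<'E'
from bench import env
import cv2,numpy as np
s=env.sense();print(s['time'],s['eef_pos'],s['eef_rot'],s['width'])
for n in('scene','top'):
    p,d=env.camera(n);cv2.imwrite(f'pics/{n}0.png',p[:,:,::-1]);np.savez(f'{n}0.npz',p=p,d=d)
    c=env.camera_params(n);print(n,np.round(c['intrinsics'],1).tolist(),np.round(c['world_to_cam'],3).tolist())
c=env.camera_params('wrist');print({k:np.round(v,4).tolist() if not isinstance(v,str) else v for k,v in c.items()})
E
```

```text
0.0 [ 0.16359092 -0.6283749   0.22568703] [-9.50299382e-04  9.91894148e-01  1.27063316e-01 -9.43590809e-05] 0.09138249656364367
scene [[510.1, 0.0, 323.1], [0.0, 510.1, 234.0], [0.0, 0.0, 1.0]] [[-0.729, 0.684, -0.012, 0.364], [0.484, 0.503, -0.716, -0.229], [-0.484, -0.528, -0.698, 1.372], [0.0, 0.0, 0.0, 1.0]]
top [[433.5, 0.0, 321.8], [0.0, 433.5, 239.0], [0.0, 0.0, 1.0]] [[-0.023, -1.0, -0.014, 0.052], [-0.989, 0.025, -0.146, 0.533], [0.146, 0.01, -0.989, 0.79], [0.0, 0.0, 0.0, 1.0]]
{'intrinsics': [[371.6483, 0.0, 323.2415], [0.0, 371.6483, 242.842], [0.0, 0.0, 1.0]], 'hand_eye': [[0.0009, -0.9603, -0.2791, 0.0745], [1.0, 0.001, -0.0002, -0.0003], [0.0005, -0.2791, 0.9603, -0.1576], [0.0, 0.0, 0.0, 1.0]]}
```

View pics/top0.png

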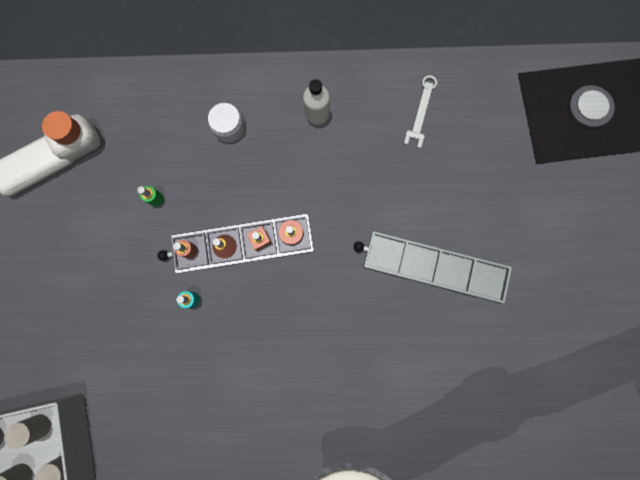

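View pics/scene0.png

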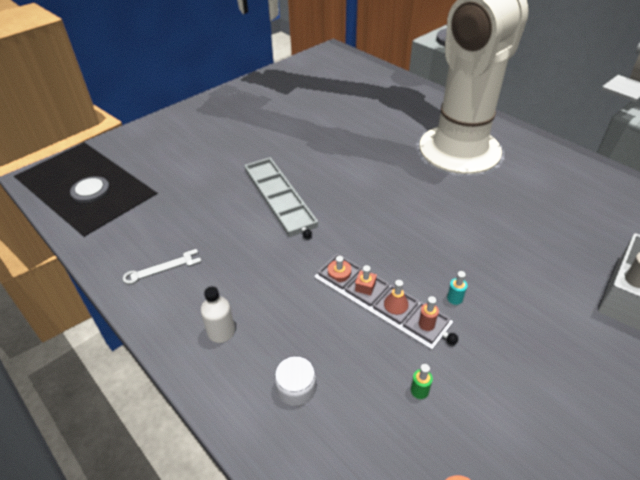

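Top view: the carrier knob is at (163,255), with cylinder (182,247), cone (219,243), square (258,238) and wheel (291,232) following it. The rack knob is at (359,246), with pockets at about (386,254), (418,262), (453,271) and (488,280). Things that could be mistaken for the heads are the green cylinder (148,194), the turquoise cylinder (186,300), and the black tray with white disc (592,105). None of these is red-brown in a dish, so I leave them.

```bash
cat > h.py <<'E'
import numpy as np,cv2
from bench import env
def ray(n,u,v,z):
    c=env.camera_params(n);K=np.array(c['intrinsics']);T=np.linalg.inv(np.array(c['world_to_cam']))
    d=T[:3,:3]@np.linalg.solve(K,[u,v,1.]);o=T[:3,3]
    return (o+d*(z-o[2])/d[2])[:2]
def proj(n,P):
    c=env.camera_params(n);p=np.array(c['world_to_cam'])@np.r_[P,1];q=np.array(c['intrinsics'])@p[:3];return q[:2]/q[2]
E
python3 - <<'E'
from h import *
p=np.load('top0.npz')['p'];d=np.load('top0.npz')['d']
g=p[:,:,:3].astype(int)
# rack: gray pixels in region
for nm,(x0,y0,x1,y1),thr,z in(('rack',(362,225,520,310),95,.018),('carrier',(168,205,320,280),125,.014)):
    m=np.zeros(p.shape[:2],np.uint8);m[y0:y1,x0:x1]=(g[y0:y1,x0:x1].min(2)>thr)*255
    m=cv2.morphologyEx(m,cv2.MORPH_CLOSE,np.ones((5,5)))
    c=max(cv2.findContours(m,0,2)[0],key=cv2.contourArea)
    W=np.array([ray('top',u,v,z) for u,v in c[:,0]],np.float32)
    r=cv2.minAreaRect(W*1000);print(nm,r,'hull area',cv2.contourArea(c))
for nm,z,(u,v) in(('rackknob',.013,(359,246)),('carknob',.013,(163,255)),('rackp',.018,(0,0))):
    print(nm,ray('top',u,v,z))
cv2.imwrite('pics/c1.png',cv2.resize(p[205:285,150:330,::-1],None,fx=4.4,fy=4.4,interpolation=cv2.INTER_CUBIC))
q=np.load('scene0.npz')['p'];cv2.imwrite('pics/c2.png',cv2.resize(q[245:355,310:470,::-1],None,fx=5,fy=5,interpolation=cv2.INTER_CUBIC))
E
```

```text
rack ((477.8510437011719, -191.3631591796875), (309.28289794921875, 163.43959045410156), 88.5413589477539) hull area 13164.5
carrier ((533.8265380859375, 202.23220825195312), (77.21540832519531, 285.19219970703125), 7.768467903137207) hull area 5233.5
rackknob [ 0.52251863 -0.03364973]
carknob [0.51418557 0.35349705]
rackp [1.07706735 0.72272678]
```

View pics/c1.png

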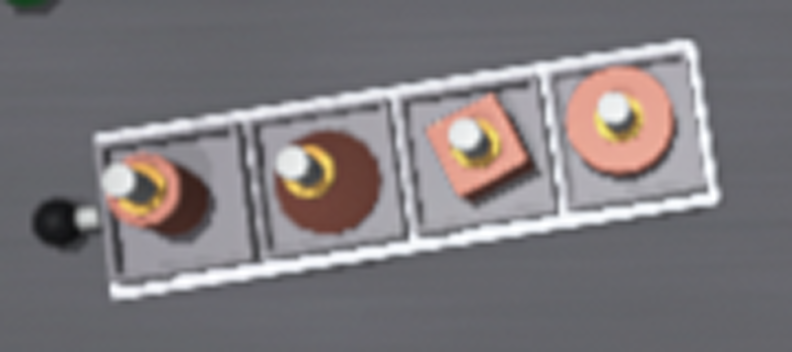

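View pics/c2.png

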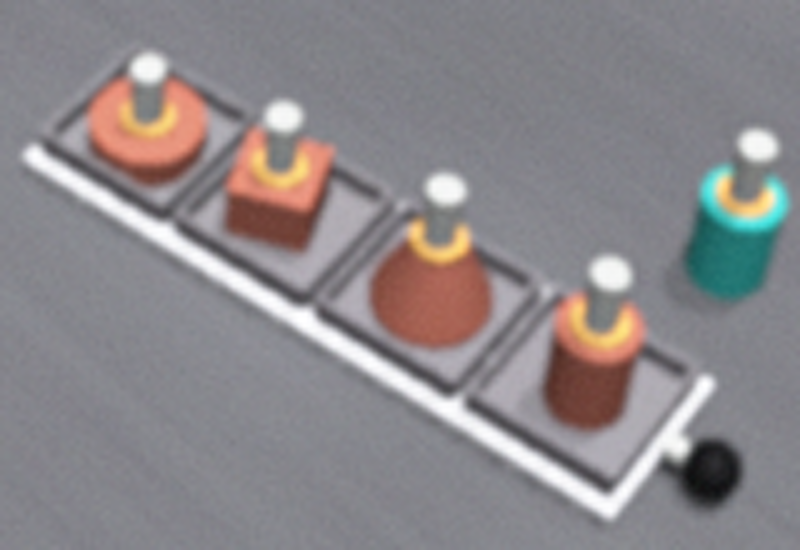

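The crops show a red-brown cylinder, cone, square and wheel counted from the carrier knob, and the turquoise one stands outside the carrier. In c1 the shank tips are at (120,181), (294,162), (468,137) and (615,110). In c2, cylinder to wheel, they are at (610,273), (445,189), (284,117) and (148,68).

```bash
python3 - <<'E'
from h import *
p=np.load('top0.npz')['p'];g=p.astype(int)
t1=[(120,181),(294,162),(468,137),(615,110)];t2=[(610,273),(445,189),(284,117),(148,68)];Z=[.085,.077,.069,.057]
for a,b,z,n in zip(t1,t2,Z,('cyl','cone','sq','wheel')):
    A=ray('top',150+(a[0]+.5)/4.4-.5,205+(a[1]+.5)/4.4-.5,z);B=ray('scene',310+(b[0]+.5)/5-.5,245+(b[1]+.5)/5-.5,z);print(n,A.round(4),B.round(4))
for n,(x0,y0,x1,y1) in(('top',(362,225,520,310)),('scene',(235,150,325,242))):
    p=np.load(n+'0.npz')['p'];g=p.astype(int)
    s=g[y0:y1,x0:x1]
    thr=cv2.threshold(s.min(2).astype(np.uint8),0,255,cv2.THRESH_OTSU)[0]
    m=np.zeros(p.shape[:2],np.uint8);m[y0:y1,x0:x1]=(s.min(2)>thr)*255
    m=cv2.morphologyEx(m,cv2.MORPH_CLOSE,np.ones((5,5)))
    c=max(cv2.findContours(m,0,2)[0],key=cv2.contourArea)
    W=np.array([ray(n,u,v,.018) for u,v in c[:,0]],np.float32)
    print(n,thr,cv2.minAreaRect(W*1000),cv2.contourArea(c))
    x,y,w,h=cv2.boundingRect(c);print(x,y,w,h)
E
```

```text
cyl [0.5218 0.3013] [0.5203 0.3042]
cone [0.5291 0.2316] [0.5272 0.2346]
sq [0.5391 0.1603] [0.5385 0.1645]
wheel [0.5511 0.0993] [0.5502 0.1023]
top 135.0 ((479.7484130859375, -179.4722137451172), (284.43902587890625, 73.0195083618164), 73.91120147705078) 5154.0
364 231 148 72
scene 164.0 ((477.4347229003906, -174.96096801757812), (281.4891357421875, 72.87364959716797), 74.01549530029297) 2029.5
248 158 70 73
```

carry_out(grip=[0.5, 0.5, 0.5, 0.5, 0.5, 0.5, 0.5, 0.5, 0.5, 0.5], xyz=[[1, 0, 0], [1, 0, 0], [1, 0, 0], [1, 0, 0], [1, 0, 0], [1, 0, 0], [1, 0, 0], [1, 0, 0], [1, 0, 0], [1, 0, 0]], twist=[-1, -1, -1, -1, -1, -1, -1, -1, -1, -1], newtons=15)

```text
time: 1.35
eef_pos: [0.3966, -0.4519, 0.2268]
eef_rot: [0.0, 0.844, 0.537, -0.0]
force: [-0.2, -0.7, 0.5]
width: 0.0458
finger_force: 0.0
```

carry_out(grip=[0.5, 0.5, 0.5, 0.5, 0.5, 0.5, 0.5, 0.5], xyz=[[1, 0, 0], [1, 0, 0], [1, 0, 0], [1, 0, 0], [1, 0, 0], [1, 0, 0], [1, 0, 0], [0, 0, 0]], twist=[-1, -1, -1, -1, -1, 0, 0, 0])

```text
time: 2.35
eef_pos: [0.4357, -0.2469, 0.2269]
eef_rot: [0.0, 0.707, 0.707, -0.0]
force: [0.2, 0.0, 0.6]
width: 0.0459
finger_force: 0.0
```

carry_out(grip=[0.5, 0.5, 0.5, 0.5, 0.5, 0.5, 0.5, 0.5, 0.5, 0.5], xyz=[[1, 0.38, 0], [1, 0.38, 0], [1, 0.38, 0], [1, 0.38, 0], [1, 0.38, 0], [1, 0.38, 0], [1, 0.38, 0], [1, 0.38, 0], [1, 0.38, 0], [1, 0.38, 0]], twist=[0, 0, 0, 0, 0, 0, 0, 0, 0, 0])

```text
time: 3.6
eef_pos: [0.5522, 0.0491, 0.2266]
eef_rot: [0.0, 0.71, 0.705, -0.0]
force: [-0.1, 0.5, 0.1]
width: 0.0463
finger_force: 0.0
```

carry_out(grip=[0.5, 0.5, 0.5, 0.5], xyz=[[0.8, 0, 0.5], [0.8, 0, 1], [0, 0, 1], [0, 0, 0]], twist=[0, 0, 0, 0])

```text
time: 4.1
eef_pos: [0.5503, 0.0961, 0.1496]
eef_rot: [-0.001, 0.709, 0.705, -0.002]
force: [-0.1, 0.2, 0.1]
width: 0.0462
finger_force: 0.0
```

```bash
cat >> h.py <<'E'
def wray(s,u,v,z):
    c=env.camera_params('wrist');K=np.array(c['intrinsics']);H=np.array(c['hand_eye'])
    x,y=u-K[0,2],v-K[1,2];r=np.hypot(x,y);t=r/K[0,0];d=np.array([x/r*np.sin(t),y/r*np.sin(t),np.cos(t)])
    from scipy.spatial.transform import Rotation as R
    q=np.array(s['eef_rot']);M=R.from_quat(np.r_[q[1:],q[0]]).as_matrix()
    o=np.array(s['eef_pos'])+M@H[:3,3];d=M@H[:3,:3]@d
    return (o+d*(z-o[2])/d[2])[:2]
E
python3 - <<'E'
from h import *
s=env.sense();p,d=env.camera('wrist');print(s['eef_pos'])
cv2.imwrite('pics/w1.png',p[:,:,::-1]);np.savez('w1.npz',p=p,d=d)
E
```

```text
[0.55034084 0.09611859 0.14956532]
```

View pics/w1.png

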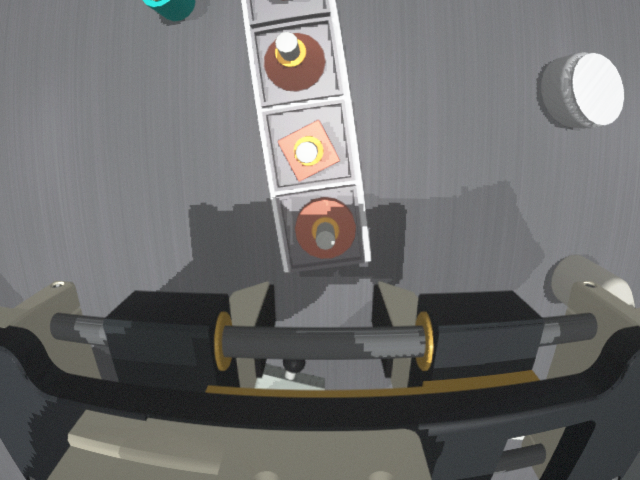

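The wrist picture shows the wheel tip at (325,241), the square tip at (307,153) and the cone tip at (287,43). All are in the carrier dishes as expected, and the turquoise decoy is at (168,5).

```bash
python3 - <<'E'
from h import *
s=env.sense()
for n,u,v,z in(('wheel',325,242,.057),('sq',307,153,.069),('cone',287,43,.077)):print(n,wray(s,u,v,z))
E
```

```text
wheel [0.55180076 0.09932058]
sq [0.54055601 0.16211873]
cone [0.52905743 0.23279759]
```

carry_out(grip=[0.5, 0.5, 0.5, 0.5, 0.5, 0.5, 0.5], xyz=[[0.13, 0.03, 0.5], [0, 0, 0.8], [0, 0, 0.8], [0, 0, 0.8], [0, 0, 0.6], [0, 0, 0.42], [0, 0, 0]], twist=[0, 0, 0, 0, 0, 0, 0])

```text
time: 5.03
eef_pos: [0.5526, 0.1009, 0.0335]
eef_rot: [-0.0, 0.71, 0.705, -0.0]
force: [0.5, -0.2, -0.2]
width: 0.0457
finger_force: 0.0
```

carry_out(grip=[0, 0, 0, 0, 0, 0], xyz=[[0, 0, 0], [0, 0, 0], [0, 0, 0], [0, 0, 0], [0, 0, 0], [0, 0, 0]], twist=[0, 0, 0, 0, 0, 0], newtons=20)

```text
time: 5.78
eef_pos: [0.5529, 0.1009, 0.0344]
eef_rot: [0.0, 0.71, 0.705, -0.0]
force: [-2.1, -1.2, 4.9]
width: 0.0132
finger_force: 20.0
```

carry_out(grip=[0, 0, 0, 0, 0, 0, 0, 0, 0, 0], xyz=[[0, 0, -0.3], [0, 0, -0.8], [0, 0, -0.9], [-0.5, -0.2, 0], [-1, -0.25, 0], [-1, -0.25, 0], [-1, -0.25, 0], [-1, -0.25, 0], [-1, -0.25, 0], [-0.5, -0.11, 0]], twist=[0, 0, 0, 0, 0, 0, 0, 0, 0, 0])

```text
time: 7.02
eef_pos: [0.5032, -0.0816, 0.0931]
eef_rot: [-0.0, 0.711, 0.703, -0.001]
force: [-0.2, 0.3, -0.8]
width: 0.0131
finger_force: 20.0
```

carry_out(grip=[0, 0], xyz=[[0, 0, 0], [0, 0, 0]], twist=[0, 0])

```text
time: 7.28
eef_pos: [0.5052, -0.0774, 0.0942]
eef_rot: [-0.0, 0.709, 0.705, 0.001]
force: [-0.1, 0.7, -0.6]
width: 0.0134
finger_force: 20.0
```

```bash
python3 - <<'E'
from h import *
s=env.sense();p,d=env.camera('wrist');print(s['eef_pos'],s['width'])
cv2.imwrite('pics/w2.png',p[:,:,::-1])
E
```

```text
[ 0.50518296 -0.07742681  0.09415124] 0.013379814670632015
```

View pics/w2.png

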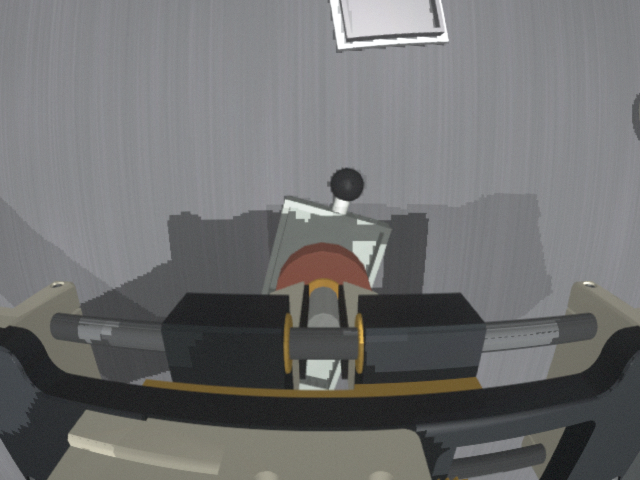

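The wheel hangs level, and the rack's knob end shows corners at about (285,198) and (391,229), with the knob at (346,184).

```bash
python3 - <<'E'
from h import *
s=env.sense()
a,b=wray(s,285,198,.018),wray(s,391,229,.018);print(a,b,np.linalg.norm(a-b))
e=(b-a)/np.linalg.norm(b-a);y=np.array([-e[1],e[0]]);y=y*np.sign(y[1]);print('dir',np.degrees(np.arctan2(y[1],y[0])));y=np.array([.276,.961])
for k in(102,34,-34,-102):print(k,(a+b)/2+y*(k-138)/1000)
E
```

```text
[ 0.480214   -0.03957692] [ 0.54897835 -0.06022077] 0.07179626843972185
dir 73.2896423757982
102 [ 0.50466017 -0.08449484]
34 [ 0.48589217 -0.14984284]
-34 [ 0.46712417 -0.21519084]
-102 [ 0.44835617 -0.28053884]
```

carry_out(grip=[0, 0, 0, 0, 0, 0, 0], xyz=[[-0.15, 0, 0.2], [0, 0, 0.6], [0, 0, 0.6], [0, 0, 0.4], [0, 0, 0.2], [0, 0, 0.1], [0, 0, 0]], twist=[0, 0, 0, 0, 0, 0, 0])

```text
time: 8.2
eef_pos: [0.5051, -0.0832, 0.0312]
eef_rot: [0.0, 0.71, 0.705, 0.0]
force: [0.7, -0.1, -1.7]
width: 0.0135
finger_force: 20.0
```

carry_out(grip=[0, 0, 0, 0], xyz=[[0, 0, 0.03], [0, 0, 0.03], [0, 0, 0.02], [0, 0, 0]], twist=[0, 0, 0, 0])

```text
time: 8.7
eef_pos: [0.5049, -0.0833, 0.0288]
eef_rot: [0.0, 0.71, 0.705, 0.0]
force: [0.0, 0.7, -0.7]
width: 0.0133
finger_force: 20.0
```

carry_out(grip=[0.25, 0.35, 0.45, 0.45, 0.45, 0.45, 0.45], xyz=[[0, 0, 0], [0, 0, 0], [0, 0, 0], [0, 0, 0], [0, 0, -1], [0, 0, -1], [0, 0, -1]], twist=[0, 0, 0, 0, 0, 0, 0])

```text
time: 9.57
eef_pos: [0.5047, -0.0831, 0.1196]
eef_rot: [-0.0, 0.709, 0.705, -0.0]
force: [0.2, -0.4, -0.4]
width: 0.0411
finger_force: 0.0
```

carry_out(grip=[0.45, 0.45, 0.45, 0.45, 0.45, 0.45, 0.45, 0.45, 0.45, 0.45], xyz=[[1, 0.14, 0], [1, 0.14, 0], [1, 0.14, 0], [1, 0.14, 0], [1, 0.14, 0], [1, 0.14, 0], [1, 0.14, 0], [1, 0.14, 0], [0.18, 0.03, 0], [0, 0, 0]], twist=[0, 0, 0, 0, 0, 0, 0, 0, 0, 0])

```text
time: 10.82
eef_pos: [0.5409, 0.1614, 0.1185]
eef_rot: [0.0, 0.709, 0.705, -0.0]
force: [-1.0, -1.4, -0.1]
width: 0.0416
finger_force: 0.0
```

carry_out(grip=[0.45], xyz=[[0, 0, 0]], twist=[0])

```text
time: 10.95
eef_pos: [0.5411, 0.1601, 0.1184]
eef_rot: [0.0, 0.71, 0.704, -0.001]
force: [-0.4, -1.2, -0.7]
width: 0.0415
finger_force: 0.0
```

carry_out(grip=[0.45, 0.45, 0.45, 0.45, 0.45, 0.45], xyz=[[0.06, -0.04, 0.4], [0, 0, 0.7], [0, 0, 0.7], [0, 0, 0.4], [0, 0, 0.21], [0, 0, 0]], twist=[0, 0, 0, 0, 0, 0])

```text
time: 11.7
eef_pos: [0.5397, 0.1639, 0.046]
eef_rot: [-0.0, 0.709, 0.705, -0.0]
force: [0.6, 0.7, -0.1]
width: 0.0415
finger_force: 0.0
```

carry_out(grip=[0, 0, 0, 0, 0, 0], xyz=[[0, 0, 0], [0, 0, 0], [0, 0, 0], [0, 0, 0], [0, 0, 0], [0, 0, 0]], twist=[0, 0, 0, 0, 0, 0])

```text
time: 12.45
eef_pos: [0.5401, 0.1637, 0.0467]
eef_rot: [0.0, 0.71, 0.705, 0.0]
force: [-0.1, -0.3, 3.1]
width: 0.0134
finger_force: 20.0
```

carry_out(grip=[0, 0, 0, 0, 0, 0, 0, 0, 0, 0], xyz=[[0, 0, -0.3], [0, 0, -0.8], [0, 0, -1], [-0.5, -0.1, -0.9], [-1, -0.17, 0], [-1, -0.17, 0], [-1, -0.17, 0], [-1, -0.17, 0], [-1, -0.17, 0], [-1, -0.17, 0]], twist=[0, 0, 0, 0, 0, 0, 0, 0, 0, 0])

```text
time: 13.7
eef_pos: [0.5046, -0.0319, 0.1367]
eef_rot: [0.0, 0.709, 0.705, 0.0]
force: [0.3, -0.8, -2.5]
width: 0.0134
finger_force: 20.0
```

carry_out(grip=[0, 0, 0, 0, 0, 0, 0], xyz=[[-1, -0.17, 0], [-1, -0.17, 0], [-1, -0.17, 0], [-0.86, -0.14, 0], [0, 0, 0], [0, 0, 0], [0, 0, 0]], twist=[0, 0, 0, 0, 0, 0, 0])

```text
time: 14.58
eef_pos: [0.4849, -0.1454, 0.1366]
eef_rot: [-0.0, 0.709, 0.705, 0.0]
force: [-0.1, 0.1, -0.6]
width: 0.0132
finger_force: 20.0
```

carry_out(grip=[0, 0, 0, 0, 0, 0, 0, 0], xyz=[[-0.05, 0.06, 0.4], [0, 0, 0.8], [0, 0, 0.8], [0, 0, 0.6], [0, 0, 0.3], [0, 0, 0.15], [0, 0, 0.05], [0, 0, 0]], twist=[0, 0, 0, 0, 0, 0, 0, 0])

```text
time: 15.58
eef_pos: [0.4869, -0.1483, 0.0439]
eef_rot: [0.0, 0.71, 0.705, 0.0]
force: [-0.0, -0.0, -1.9]
width: 0.0134
finger_force: 20.0
```

carry_out(grip=[0, 0, 0, 0], xyz=[[0, 0, 0.04], [0, 0, 0.03], [0, 0, 0.02], [0, 0, 0]], twist=[0, 0, 0, 0])

```text
time: 16.08
eef_pos: [0.4865, -0.1482, 0.0407]
eef_rot: [0.0, 0.71, 0.705, 0.0]
force: [-0.1, 0.2, -2.1]
width: 0.0134
finger_force: 20.0
```

carry_out(grip=[0.25, 0.35, 0.45, 0.45, 0.45, 0.45, 0.45, 0.45], xyz=[[0, 0, 0], [0, 0, 0], [0, 0, 0], [0, 0, 0], [0, 0, -1], [0, 0, -1], [0, 0, -1], [0, 0, 0]], twist=[0, 0, 0, 0, 0, 0, 0, 0])

```text
time: 17.08
eef_pos: [0.4882, -0.1487, 0.1328]
eef_rot: [0.002, 0.71, 0.705, 0.001]
force: [-0.3, 0.1, 1.0]
width: 0.0413
finger_force: 0.0
```

carry_out(grip=[0.45, 0.45, 0.45, 0.45, 0.45, 0.45, 0.45, 0.45, 0.45, 0.45], xyz=[[1, 0.11, 0], [1, 0.11, 0], [1, 0.11, 0], [1, 0.11, 0], [1, 0.11, 0], [1, 0.11, 0], [1, 0.11, 0], [1, 0.11, 0], [1, 0.11, 0], [1, 0.11, 0]], twist=[0, 0, 0, 0, 0, 0, 0, 0, 0, 0])

```text
time: 18.32
eef_pos: [0.5209, 0.1522, 0.1295]
eef_rot: [-0.0, 0.71, 0.705, -0.001]
force: [-0.0, -1.1, -0.1]
width: 0.0411
finger_force: 0.0
```

carry_out(grip=[0.45, 0.45, 0.45, 0.45, 0.45, 0.45], xyz=[[1, 0.1, 0], [1, 0.1, 0], [0.72, 0.06, 0], [0, 0, 0], [0, 0, 0], [0, 0, 0]], twist=[0, 0, 0, 0, 0, 0])

```text
time: 19.08
eef_pos: [0.53, 0.2313, 0.1302]
eef_rot: [0.0, 0.71, 0.704, -0.001]
force: [0.7, -0.1, -1.7]
width: 0.0413
finger_force: 0.0
```

```bash
python3 - <<'E'
from h import *
s=env.sense();p,d=env.camera('wrist');print(s['eef_pos'],s['eef_rot'])
cv2.imwrite('pics/w3.png',p[:,:,::-1])
E
```

```text
[0.52999294 0.23131192 0.13024351] [ 2.73880607e-04  7.10203687e-01  7.03995900e-01 -6.48537710e-04]
```

View pics/w3.png

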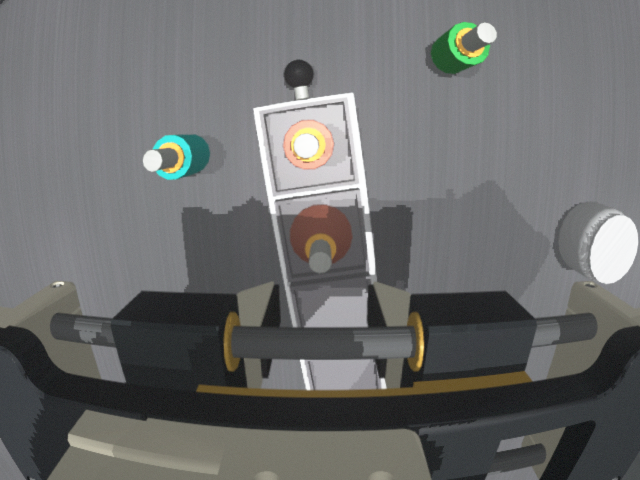

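Cone tip is at (320,264) and cylinder tip at (306,146); the green (485,33) and turquoise (152,160) decoys stand outside the carrier.

```bash
python3 - <<'E'
from h import *
s=env.sense();print(wray(s,320,264,.077),wray(s,306,146,.085))
E
```

```text
[0.52729084 0.23242128] [0.52047591 0.30260453]
```

carry_out(grip=[0.45, 0.45, 0.45, 0.45, 0.45, 0.45], xyz=[[0.05, -0.06, 0.4], [0, 0, 0.7], [0, 0, 0.7], [0, 0, 0.5], [0, 0, 0.24], [0, 0, 0]], twist=[0, 0, 0, 0, 0, 0])

```text
time: 19.88
eef_pos: [0.5278, 0.2347, 0.0539]
eef_rot: [-0.0, 0.709, 0.705, -0.0]
force: [-0.5, -0.3, -0.1]
width: 0.0417
finger_force: 0.0
```

carry_out(grip=[0, 0, 0, 0, 0, 0], xyz=[[0, 0, 0], [0, 0, 0], [0, 0, 0], [0, 0, 0], [0, 0, 0], [0, 0, 0]], twist=[0, 0, 0, 0, 0, 0])

```text
time: 20.62
eef_pos: [0.5283, 0.2346, 0.0548]
eef_rot: [0.0, 0.71, 0.705, 0.0]
force: [-0.7, -0.8, 3.3]
width: 0.0131
finger_force: 20.0
```

carry_out(grip=[0, 0, 0, 0, 0, 0, 0, 0, 0, 0], xyz=[[0, 0, -0.3], [0, 0, -0.8], [0, 0, -1], [-0.5, -0.07, -0.9], [-1, -0.13, 0], [-1, -0.13, 0], [-1, -0.13, 0], [-1, -0.13, 0], [-1, -0.13, 0], [-1, -0.13, 0]], twist=[0, 0, 0, 0, 0, 0, 0, 0, 0, 0])

```text
time: 21.88
eef_pos: [0.5009, 0.0388, 0.1448]
eef_rot: [0.0, 0.709, 0.705, -0.0]
force: [0.1, 0.0, -1.0]
width: 0.0132
finger_force: 20.0
```

carry_out(grip=[0, 0, 0, 0, 0, 0, 0, 0, 0, 0], xyz=[[-1, -0.14, 0], [-1, -0.14, 0], [-1, -0.14, 0], [-1, -0.14, 0], [-1, -0.14, 0], [-1, -0.14, 0], [-1, -0.14, 0], [-0.9, -0.14, 0], [-0.5, -0.05, 0], [0, 0, 0]], twist=[0, 0, 0, 0, 0, 0, 0, 0, 0, 0])

```text
time: 23.12
eef_pos: [0.4643, -0.2126, 0.1445]
eef_rot: [-0.0, 0.71, 0.704, 0.0]
force: [-0.6, 0.4, -0.8]
width: 0.0133
finger_force: 20.0
```

carry_out(grip=[0, 0], xyz=[[0, 0, 0], [0, 0, 0]], twist=[0, 0])

```text
time: 23.38
eef_pos: [0.4647, -0.2105, 0.1446]
eef_rot: [-0.0, 0.709, 0.705, 0.0]
force: [-0.7, 0.7, -0.5]
width: 0.0134
finger_force: 20.0
```

carry_out(grip=[0, 0, 0, 0, 0, 0, 0, 0], xyz=[[-0.07, 0.11, 0.4], [0, 0, 0.8], [0, 0, 0.8], [0, 0, 0.6], [0, 0, 0.3], [0, 0, 0.15], [0, 0, 0.05], [0, 0, 0]], twist=[0, 0, 0, 0, 0, 0, 0, 0])

```text
time: 24.38
eef_pos: [0.4681, -0.2143, 0.052]
eef_rot: [0.0, 0.71, 0.705, 0.0]
force: [-0.4, -0.5, -0.4]
width: 0.0135
finger_force: 20.0
```

carry_out(grip=[0, 0, 0, 0], xyz=[[0, 0, 0.04], [0, 0, 0.03], [0, 0, 0.02], [0, 0, 0]], twist=[0, 0, 0, 0])

```text
time: 24.88
eef_pos: [0.4677, -0.2142, 0.0489]
eef_rot: [0.0, 0.71, 0.705, -0.0]
force: [-1.0, 0.3, -0.4]
width: 0.0135
finger_force: 20.0
```

carry_out(grip=[0.25, 0.35, 0.45, 0.45, 0.45, 0.45, 0.45, 0.45], xyz=[[0, 0, 0], [0, 0, 0], [0, 0, 0], [0, 0, 0], [0, 0, -1], [0, 0, -1], [0, 0, -1], [0, 0, 0]], twist=[0, 0, 0, 0, 0, 0, 0, 0])

```text
time: 25.88
eef_pos: [0.4694, -0.2147, 0.1409]
eef_rot: [0.002, 0.71, 0.705, 0.001]
force: [0.3, -1.1, 0.1]
width: 0.0414
finger_force: 0.0
```

carry_out(grip=[0.45, 0.45, 0.45, 0.45, 0.45, 0.45, 0.45, 0.45, 0.45, 0.45], xyz=[[1, 0.1, 0], [1, 0.1, 0], [1, 0.1, 0], [1, 0.1, 0], [1, 0.1, 0], [1, 0.1, 0], [1, 0.1, 0], [1, 0.1, 0], [1, 0.1, 0], [1, 0.1, 0]], twist=[0, 0, 0, 0, 0, 0, 0, 0, 0, 0])

```text
time: 27.12
eef_pos: [0.4991, 0.0864, 0.1378]
eef_rot: [-0.0, 0.71, 0.705, -0.001]
force: [-0.5, 0.4, 0.0]
width: 0.0411
finger_force: 0.0
```

carry_out(grip=[0.45, 0.45, 0.45, 0.45, 0.45, 0.45, 0.45, 0.45, 0.45, 0.45], xyz=[[1, 0.1, 0], [1, 0.1, 0], [1, 0.1, 0], [1, 0.1, 0], [1, 0.1, 0], [1, 0.1, 0], [1, 0.1, 0], [0.26, 0.02, 0], [0, 0, 0], [0, 0, 0]], twist=[0, 0, 0, 0, 0, 0, 0, 0, 0, 0])

```text
time: 28.38
eef_pos: [0.523, 0.3015, 0.1382]
eef_rot: [0.0, 0.71, 0.704, -0.001]
force: [0.9, -0.5, 0.4]
width: 0.0414
finger_force: 0.0
```

carry_out(grip=[0.45], xyz=[[0, 0, 0]], twist=[0])

```text
time: 28.5
eef_pos: [0.5233, 0.3018, 0.1387]
eef_rot: [0.0, 0.71, 0.704, -0.0]
force: [-0.2, 0.4, -0.0]
width: 0.0413
finger_force: 0.0
```

carry_out(grip=[0.45, 0.45, 0.45, 0.45, 0.45, 0.45], xyz=[[0.03, -0.08, 0.4], [0, 0, 0.7], [0, 0, 0.7], [0, 0, 0.5], [0, 0, 0.25], [0, 0, 0]], twist=[0, 0, 0, 0, 0, 0])

```text
time: 29.25
eef_pos: [0.5202, 0.3043, 0.0617]
eef_rot: [-0.0, 0.709, 0.705, -0.0]
force: [-1.1, 0.4, 0.5]
width: 0.0413
finger_force: 0.0
```

carry_out(grip=[0, 0, 0, 0, 0, 0], xyz=[[0, 0, 0], [0, 0, 0], [0, 0, 0], [0, 0, 0], [0, 0, 0], [0, 0, 0]], twist=[0, 0, 0, 0, 0, 0])

```text
time: 30.0
eef_pos: [0.5209, 0.3044, 0.0627]
eef_rot: [0.0, 0.71, 0.705, 0.0]
force: [-0.1, -0.1, 3.5]
width: 0.0133
finger_force: 20.0
```

carry_out(grip=[0, 0, 0, 0, 0, 0, 0, 0, 0, 0], xyz=[[0, 0, -0.3], [0, 0, -0.9], [0, 0, -1], [-0.5, -0.05, -0.9], [-1, -0.12, 0], [-1, -0.12, 0], [-1, -0.12, 0], [-1, -0.12, 0], [-1, -0.12, 0], [-1, -0.12, 0]], twist=[0, 0, 0, 0, 0, 0, 0, 0, 0, 0])

```text
time: 31.25
eef_pos: [0.4953, 0.1084, 0.1554]
eef_rot: [-0.0, 0.709, 0.705, -0.0]
force: [0.3, -0.1, -1.3]
width: 0.0135
finger_force: 20.0
```

carry_out(grip=[0, 0, 0, 0, 0, 0, 0, 0, 0, 0], xyz=[[-1, -0.12, 0], [-1, -0.12, 0], [-1, -0.12, 0], [-1, -0.12, 0], [-1, -0.12, 0], [-1, -0.12, 0], [-1, -0.12, 0], [-1, -0.12, 0], [-1, -0.12, 0], [-1, -0.12, 0]], twist=[0, 0, 0, 0, 0, 0, 0, 0, 0, 0])

```text
time: 32.5
eef_pos: [0.4574, -0.191, 0.1555]
eef_rot: [-0.0, 0.709, 0.705, -0.0]
force: [0.2, -0.6, -2.2]
width: 0.0137
finger_force: 20.0
```

carry_out(grip=[0, 0, 0, 0, 0, 0, 0], xyz=[[-1, -0.12, 0], [-1, -0.12, 0], [-0.6, -0.06, 0], [-0.3, 0, 0], [0, 0, 0], [0, 0, 0], [0, 0, 0]], twist=[0, 0, 0, 0, 0, 0, 0])

```text
time: 33.38
eef_pos: [0.4486, -0.2761, 0.1554]
eef_rot: [-0.0, 0.709, 0.705, 0.0]
force: [0.6, 0.3, -1.6]
width: 0.0131
finger_force: 20.0
```

carry_out(grip=[0, 0, 0, 0, 0, 0, 0, 0], xyz=[[-0.03, 0.02, 0.4], [0, 0, 0.8], [0, 0, 0.8], [0, 0, 0.6], [0, 0, 0.35], [0, 0, 0.15], [0, 0, 0.08], [0, 0, 0]], twist=[0, 0, 0, 0, 0, 0, 0, 0])

```text
time: 34.38
eef_pos: [0.4493, -0.2784, 0.0603]
eef_rot: [0.0, 0.71, 0.705, 0.0]
force: [0.3, -0.2, -1.2]
width: 0.0135
finger_force: 20.0
```

carry_out(grip=[0, 0, 0, 0], xyz=[[0, 0, 0.04], [0, 0, 0.04], [0, 0, 0.03], [0, 0, 0]], twist=[0, 0, 0, 0])

```text
time: 34.88
eef_pos: [0.449, -0.2782, 0.0567]
eef_rot: [0.0, 0.71, 0.705, 0.0]
force: [-0.9, -0.6, -0.6]
width: 0.0135
finger_force: 20.0
```

carry_out(grip=[0.25, 0.35, 0.45, 0.45, 0.45, 0.45, 0.45, 0.45], xyz=[[0, 0, 0], [0, 0, 0], [0, 0, 0], [0, 0, 0], [0, 0, -1], [0, 0, -1], [0, 0, -1], [-1, 0, -1]], twist=[0, 0, 0, 0, 0, 0, 0, 0])

```text
time: 35.88
eef_pos: [0.4493, -0.3058, 0.1778]
eef_rot: [-0.0, 0.708, 0.706, 0.0]
force: [1.1, -1.5, 0.4]
width: 0.041
finger_force: 0.0
```

carry_out(grip=[0.45, 0.45, 0.45, 0.45, 0.45, 0.45], xyz=[[-1, 0, -0.5], [-1, 0, 0], [-1, 0, 0], [-1, 0, 0], [-1, 0, 0], [0, 0, 0]], twist=[0, 0, 0, 0, 0, 0])

```text
time: 36.62
eef_pos: [0.4464, -0.461, 0.191]
eef_rot: [-0.0, 0.711, 0.703, -0.0]
force: [-0.2, -0.1, -0.3]
width: 0.0412
finger_force: 0.0
```

```bash
python3 - <<'E'
from h import *
p,d=env.camera('top');q,d=env.camera('scene')
a=cv2.resize(p[60:320,300:560,::-1],(390,390));b=cv2.resize(q[140:300,150:330,::-1],(400,390))
cv2.imwrite('pics/f1.png',np.hstack([a,b]))
E
```

```text
(no output)
```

View pics/f1.png

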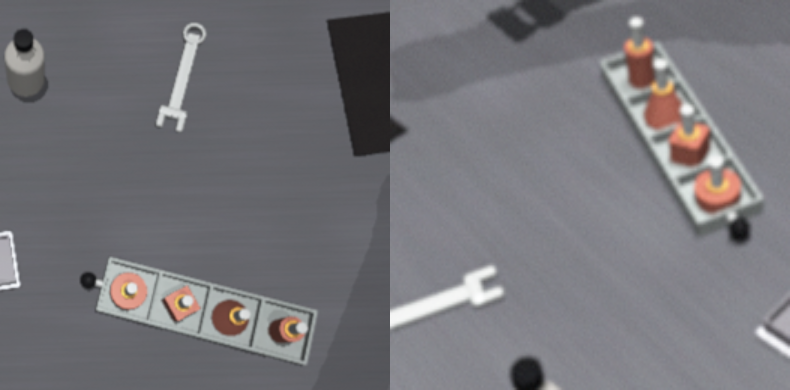

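The final picture shows all four heads upright and centred. From the rack knob at (88,280) they run wheel (128,290), square (182,303), cone (232,318) and cylinder (290,328), and the bottle and spanner have not moved.

```bash
python3 -c "
from bench import env
print(env.sign_off())"
```

```text
the job is handed in; nothing more can be done
None
```

All four heads stand upright in the rack in reverse order (from the rack's knob: wheel, square, cone, cylinder), and the job was handed in at about 37 s; sign-off returned no verdict.

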